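# Sort the loose fittings after a pump test

### The job

Put away the parts left on the pump test bench, each standing upright: the two steel couplers in the blue tray, one in each bay, and the loose brass union in the empty bay of the red tray, leaving the brass union already stored there standing in its own bay. Stand the large dark sleeve in the middle of the yellow tray first and let go of it, then put the small dark sleeve down inside it, until its foot stands on the tray's floor.

Things in the scene. Friction and masses are not known exactly. Their poses are not given: they have to be found in the camera images.
- coupler_a: A bright steel quick coupler standing upright, 58 mm tall: hexagonal foot 30 mm across flats (35 mm over corners), 0 to 18 mm up; round sleeve of 26 mm diameter with three dark grooves, 18 to 44 mm up; round nose of 18 mm diameter, 44 to 58 mm up. About 0.14 kg. Origin: centre of the underside; z up along its axis. The two are alike.
- coupler_b: The other bright steel quick coupler standing upright, 58 mm tall: hexagonal foot 30 mm across flats (35 mm over corners), 0 to 18 mm up; round sleeve of 26 mm diameter with three dark grooves, 18 to 44 mm up; round nose of 18 mm diameter, 44 to 58 mm up. About 0.14 kg. Origin: centre of the underside; z up along its axis. The two are alike.
- union: The loose brass injector union, standing upright on the table, 54 mm tall: hexagonal foot 28 mm across flats (32 mm over corners), 0 to 16 mm up; round body of 22 mm diameter, 16 to 38 mm up; nose of 14 mm diameter, 38 to 54 mm up. About 0.11 kg. Origin: centre of the underside; z up along its axis.
- stored_union: A like brass union, already put away: it stands loose in the red tray's bay on the tray's +y side. 54 mm tall: hexagonal foot 28 mm across flats (32 mm over corners), 0 to 16 mm up; round body of 22 mm diameter, 16 to 38 mm up; nose of 14 mm diameter, 38 to 54 mm up. About 0.11 kg. Origin: centre of the underside; z up along its axis.
- large_sleeve: Large dark steel sleeve: a plain tube standing on end, open through, outer diameter 62 mm, bore 50 mm, 36 mm tall. About 0.32 kg. Origin: centre of the underside; z up along its axis.
- small_sleeve: Small dark steel sleeve standing upright, 62 mm tall: round shank of 38 mm diameter with chamfered foot, 0 to 46 mm up; collar of 50 mm diameter, 46 to 62 mm up. The shank has 6 mm to spare all round in the large bore; stood inside, the collar is 10 mm above the large rim. About 0.26 kg. Origin: centre of the underside; z up along its axis.
- blue_tray: Blue plastic tray for couplers, 70 x 136 x 24 mm, empty at the start. Floor 4 mm thick; walls 4 mm thick, 24 mm high from the table. A dividing wall makes two bays, each 62 x 62 mm inside, centred at y = +33 and y = -33 mm of its own frame. Fixed. Origin: centre of the underside; x along the 70 mm side, y along the 136 mm side, z up.
- red_tray: Red plastic tray for brass unions, 70 x 136 x 24 mm. Its +y bay holds the stored union; its -y bay is empty. Floor 4 mm thick; walls 4 mm thick, 24 mm high from the table. A dividing wall makes two bays, each 62 x 62 mm inside, centred at y = +33 and y = -33 mm of its own frame. Fixed. Origin: centre of the underside; x along the 70 mm side, y along the 136 mm side, z up.
- yellow_tray: Yellow plastic tray for the sleeves, one square bay, 102 x 102 mm outside, 94 x 94 mm inside, walls 4 mm thick and 16 mm high from the table, floor 4 mm thick. Fixed. Origin: centre of the underside, z up.

How it is judged:
By the outcome, as a careful person would: the job done as asked, in the order asked, and still so for the second after the job is handed in, with the robot touching nothing.
It also fails if it takes over 125 s, if anything falls off the work surface, if the arm or the gripper's body presses on something with over 40 N, if the wrist force passes 120 N, or if a joint passes its speed limit or range.

### The arm

A 6-joint arm with a two-finger parallel gripper is mounted at the origin on the work surface. World frame = base frame: x ahead of the robot, y to its left, z up, the work surface at z = 0. Lengths are in mm, angles in rad, forces in N, time in s.
With the tool pointing down it reaches from about 350 to 925 mm from the base axis. Payload 6.4 kg.
Tool frame: the origin (TCP) lies at the very end of the fingers, on their centre line; the grasp point (between the pads) lies 19 mm behind it; z points along the fingers, y is the line along which they close (so a half turn about z gives the same grasp; the last joint's range is limited). The gripper opens to 94 mm and grips with 3 to 60 N. Pads are 16 mm wide; open, the fingers measure 119 mm over their backs; the gripper's body (75 mm by 177 mm) begins 78 mm behind the grasp point.
Start: joints at [-1.416, 0.245, 1.558, -0, 1.339, -0.174], TCP at [209.895, -615.189, 205.455] pointing down, gripper open.
Joint ranges: [-3.13, 3.13], [-1.02, 2.26], [0.13, 2.54], [-0.95, 4.09], [0.21, 2.88], [-2.74, 2.74]. Speed limits (rad/s): [2.57, 2.57, 3.14, 3.14, 3.14, 3.14].

### API

Orientations are given as a 3x3 rotation matrix whose columns are the frame's x, y, z axes.
In Python, from plant import * gives the robot as it stands.
- The arm moves only by the shell command python3 -m pendant 'ROWS' [FORCE]. ROWS is a JSON object whose one key "motion" holds a list that holds one entry, the list of rows, each a list of 7 numbers: the finger opening in mm, from 0 to 94, then the shift along the tool's x, y, z in mm, then the turn, a rotation vector about the tool's x, y, z in rad. In form: {"motion": [[[fingers, x, y, z, wx, wy, wz], ...]]}. A call has 1 to 20 rows; each row is the pose to reach, as a shift and turn from the pose commanded when the call began, along the tool's axes at that moment; what a row does not reach only later rows make up. A row lasts 1/10 s, in which the tool goes at most 50 mm and 8.59 degrees, less where a joint would pass 70% of its speed; a pose out of reach is approached as far as the arm can. A call with a gripper value outside its range is refused whole. The fingers move at their own pace and stop on an object; FORCE is the grip in N (left out, the last holds). Time passes only in rows, so rows that repeat a pose let the fingers close. It gives the time, the measured TCP pose, the force, the opening and the grip force at its end, in the units of the state.
- get_obs(): the state, without advancing time (a new reading comes with each control period).
- capture(name): name is "scene" or "top" or "wrist"; returns a dict with "image" (384x512x3 uint8, blue, green, red), "camera_matrix" (3x3 intrinsics, pixels), "distortion" ([k1, k2, p1, p2, k3] as OpenCV has them; the pictures are not rectified), "R" (3x3) and "t" (3): a world point X has camera coordinates R X + t. Camera axes: x right, y down, z forward; pixel columns grow to the right and rows downward; lengths in mm; the calibration is good to about 2 mm. A picture is of the moment at which its call begins. There is no depth.
- finish_job(): hands the job in; it is judged then, once.
The state is a dict: "clock": time; "joint_positions": joint angles; "dq": joint speeds; "joint_efforts": joint torques, N m; "position": TCP position; "eef_rot": TCP orientation; "ft_force": force on the tool from outside, world axes, zero at the start; "ft_torque": the same for the moment, N m; "finger_gap": opening from 0.0 (shut) to 1.0 (fully open); "finger_force": force on a finger pad.
Only numpy, scipy, OpenCV 4.12 (cv2) and the standard library are available. Lean on these libraries where they do the work, as an engineer would, in place of code of your own. Each camera call takes 0.05 s, during which the arm holds its last target. There are 200 camera calls.

## Working session

There is one attempt and no reset: what is moved stays moved. The work goes in short steps, Python scripts to look and compute and a shell command to move; the robot and the scene stay as the last step left them, time stands still between calls to the robot, and variables do not carry over. Pictures are saved under pics/ and viewed, at most 14 in all, crops included, and the job is handed in when it is done.

```bash
ls; mkdir -p pics; cat > h.py <<'E'
from plant import *
import cv2, numpy as np
def ray(c,uv):
    p=cv2.undistortPoints(np.array([[uv]],float),np.array(c["camera_matrix"],float),np.array(c["distortion"],float))[0,0]
    R=np.array(c["R"]);t=np.array(c["t"])
    return -R.T@t, R.T@np.array([p[0],p[1],1.])
def onplane(c,uv,z):
    o,d=ray(c,uv); return o+d*(z-o[2])/d[2]
def tri(c1,uv1,c2,uv2):
    o1,d1=ray(c1,uv1);o2,d2=ray(c2,uv2)
    d1=d1/np.linalg.norm(d1); d2=d2/np.linalg.norm(d2)
    s=np.linalg.lstsq(np.stack([d1,-d2],1),o2-o1,rcond=None)[0]
    a=o1+d1*s[0];b=o2+d2*s[1]; return (a+b)/2,np.linalg.norm(a-b)
def proj(c,X):
    R=np.array(c["R"],float);t=np.array(c["t"],float)
    return cv2.projectPoints(np.array(X,float).reshape(-1,1,3),cv2.Rodrigues(R)[0],t,np.array(c["camera_matrix"],float),np.array(c["distortion"],float))[0].reshape(-1,2)
E
python3 - <<'E'
from h import *
import pickle
o=get_obs();print(o)
for n in("scene","top","wrist"):
    c=capture(n);cv2.imwrite(f"pics/{n}0.png",c["image"] if n=="wrist" else cv2.resize(c["image"],(800,600),interpolation=cv2.INTER_CUBIC));pickle.dump(c,open(n+"0.pkl","wb"))
    print(n,-np.array(c["R"]).T@np.array(c["t"]),np.array(c["R"]).round(2).tolist())
E
```

```text
pics
{'clock': 0.0, 'joint_positions': array([-1.41610133e+00,  2.45821038e-01,  1.55896535e+00, -1.00297238e-05,
        1.33869708e+00, -1.74129397e-01]), 'dq': array([ 1.76190440e-04, -1.01558315e-03,  2.25184682e-04, -2.38861256e-05,
       -2.10899426e-04,  1.43079802e-03]), 'joint_efforts': array([-2.32158227e-04, -4.15838528e+01, -3.14603877e+01,  6.84495619e-02,
        3.32168012e-02, -1.54505133e-04]), 'position': array([ 209.79844642, -614.59410191,  204.36706866]), 'eef_rot': array([[ 9.46421937e-01,  3.22932541e-01, -3.00978323e-04],
       [ 3.22932525e-01, -9.46420150e-01,  1.86673011e-03],
       [ 3.17975947e-04, -1.86391001e-03, -9.99998212e-01]]), 'ft_force': array([0.27129695, 0.28056026, 0.1417394 ]), 'ft_torque': array([-5.62270774e-02,  6.99048831e-03, -7.34116083e-05]), 'finger_force': 0.0, 'finger_gap': 1.0050604138782961}
scene [ 844.33362476 -567.62469869  604.56453704] [[0.85, 0.53, 0.0], [0.34, -0.54, -0.77], [-0.41, 0.65, -0.64]]
top [367.98319371  -6.11806136 955.63810546] [[0.02, -1.0, -0.0], [-0.99, -0.02, -0.14], [0.14, 0.0, -0.99]]
wrist [ 277.2415437  -590.73078936  384.41273882] [[0.32, -0.95, -0.0], [-0.92, -0.31, 0.25], [-0.23, -0.08, -0.97]]
```

View pics/top0.png

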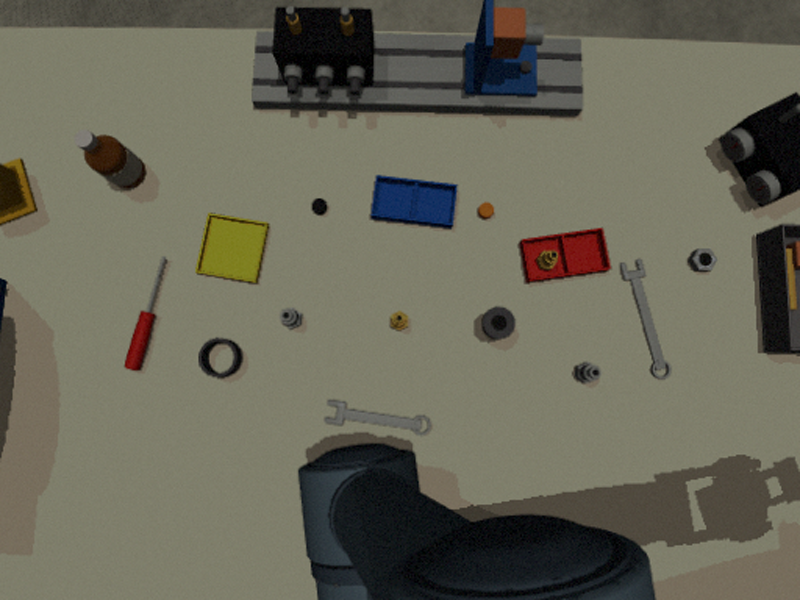

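View pics/scene0.png

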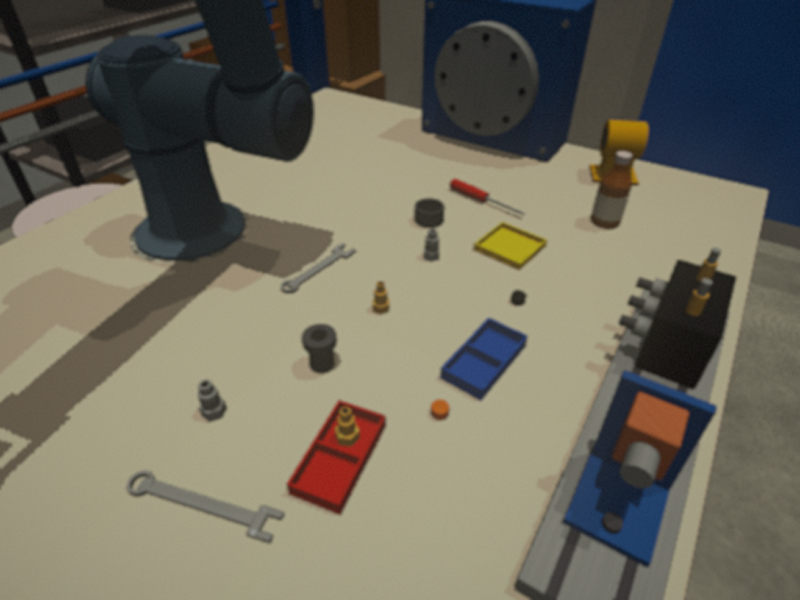

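The top picture (800-wide) shows coupler a at about (291,318), coupler b at (586,372) and the union at (399,320). The small sleeve is at (498,322) and the large sleeve at (220,357). The yellow tray is at (234,248), blue at (414,202), and red at (565,255) with its left bay taken. The scene picture shows the same things, all upright, with noses at about (432,233), (206,385), (381,287) and (320,330).

```bash
cat > m.py <<'E'
from h import *
import pickle
T=pickle.load(open("top0.pkl","rb"));S=pickle.load(open("scene0.pkl","rb"))
k=512/800
print(np.array(T["camera_matrix"]),T["distortion"])
P={"ca":((291,314),(432,233)),"cb":((593,372),(206,384)),"un":((400,316),(381,286)),"stored":((551,257),(346,410)),"small":((499,322),(320,333)),"large":((220,357),(429,207))}
for n,(a,b) in P.items():
    X,g=tri(T,np.array(a)*k,S,np.array(b)*k); print(n,X.round(0),"gap",round(g,1))
def tray(c,lo,hi):
    hsv=cv2.cvtColor(c["image"],cv2.COLOR_BGR2HSV);m=cv2.inRange(hsv,lo,hi)
    m=cv2.morphologyEx(m,cv2.MORPH_CLOSE,np.ones((7,7)))
    return [x for x in cv2.findContours(m,0,1)[0] if cv2.contourArea(x)>700]
for n,lo,hi in(("blue",(105,150,40),(125,255,255)),("red",(0,190,60),(6,255,255)),("yellow",(24,140,60),(34,255,255))):
    z=16 if n=="yellow" else 24
    for cn,c in(("T",T),("S",S)):
        for x in tray(c,lo,hi):
            w=np.array([onplane(c,p[0],z)[:2] for p in x],np.float32)
            r=cv2.minAreaRect(w); print(n,cn,np.round(r[0],1),np.round(r[1],1),round(r[2],1),cv2.boundingRect(x))
E
python3 m.py
```

```text
[[374.57426648   0.         256.84345117]
 [  0.         374.57426648 185.29559753]
 [  0.           0.           1.        ]] [-0.03831511  0.          0.          0.          0.        ]
ca [458. 169.  55.] gap 3.2
cb [ 379. -299.   53.] gap 1.2
un [459.  -1.  48.] gap 1.6
stored [ 559. -236.   51.] gap 4.2
small [ 453. -152.   63.] gap 3.9
large [389. 282.  30.] gap 2.5
blue T [653.5 -18.3] [133.8  69.7] 84.5 (238, 112, 54, 32)
blue T [ 890.2 -162.6] [ 89.9 120.3] 0.1 (298, 28, 46, 33)
blue S [ 888.7 -123.2] [178.8  91.2] 87.3 (363, 284, 76, 77)
blue S [661.6 -33. ] [109.   55.3] 84.3 (288, 211, 44, 37)
blue S [ 728. 1703.] [ 505.  2193.7] 2.6 (410, 0, 102, 144)
blue S [ -53.1 1558.5] [ 706.5 1390.1] 13.9 (273, 0, 108, 68)
blue S [-641.  1166.5] [ 138.7 1188.4] 42.0 (184, 0, 24, 57)
red T [ 568.7 -267.2] [ 68.7 133.8] 9.8 (334, 146, 56, 34)
red S [ 574.6 -272.9] [ 68.4 131.1] 10.7 (185, 267, 60, 56)
yellow T [568.7 279.3] [104.7 101.5] 81.6 (125, 136, 47, 45)
```

```bash
python3 -m pendant '{"motion": [[[94,422,-400,5,0,0,0.329],[94,422,-400,5,0,0,0.329],[94,422,-400,5,0,0,0.329],[94,422,-400,5,0,0,0.329],[94,422,-400,5,0,0,0.329],[94,422,-400,5,0,0,0.329],[94,422,-400,5,0,0,0.329],[94,422,-400,5,0,0,0.329],[94,422,-400,5,0,0,0.329],[94,422,-400,5,0,0,0.329],[94,422,-400,5,0,0,0.329],[94,466,-776,5,0,0,0.329],[94,466,-776,5,0,0,0.329],[94,466,-776,5,0,0,0.329],[94,466,-776,5,0,0,0.329],[94,466,-776,5,0,0,0.329],[94,466,-776,5,0,0,0.329],[94,466,-776,5,0,0,0.329],[94,466,-776,5,0,0,0.329],[94,466,-776,5,0,0,0.329]]]}' 30
python3 - <<'E'
from h import *
import pickle
o=get_obs();print(o["position"],o["eef_rot"].round(3).tolist())
c=capture("wrist");cv2.imwrite("pics/w1.png",c["image"]);pickle.dump(c,open("w1.pkl","wb"));print(c["camera_matrix"],proj(c,[[389,282,36],[568,279,4],[458,169,58]]))
E
```

```text
clock: 2.15
position: [398.5, 273.8, 200.3]
eef_rot: [[1.0, 0.007, -0.001], [0.007, -1.0, 0.001], [-0.001, -0.001, -1.0]]
ft_force: [-0.3, -0.2, -0.2]
finger_gap: 0.999
finger_force: 0.0
[398.49597286 273.84773663 200.28397514] [[1.0, 0.007, -0.001], [0.007, -1.0, 0.001], [-0.001, -0.001, -1.0]]
[[333.38158752   0.         256.39262877]
 [  0.         333.38158752 189.77026398]
 [  0.           0.           1.        ]] [[250.01902752 183.51253514]
 [254.01432932   8.16156419]
 [368.43564705 119.1302824 ]]
```

View pics/w1.png

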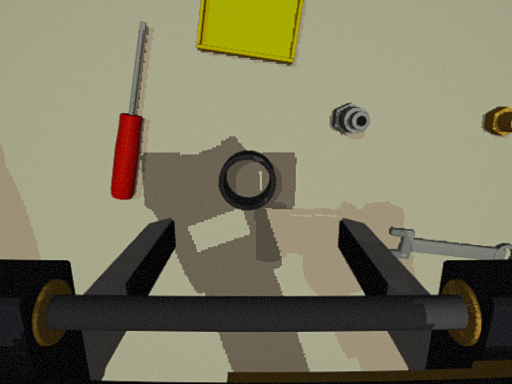

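The wrist picture shows the large sleeve at (248,180), coupler a's nose at (362,121), and the yellow tray partly visible at the top. The fingertips are at (175,222) and (340,222).

```bash
cat >> h.py <<'E'
def dark(c,box,th=60):
    x0,y0,x1,y1=box; g=cv2.cvtColor(c["image"],cv2.COLOR_BGR2GRAY)[y0:y1,x0:x1]
    cs=cv2.findContours((g<th).astype(np.uint8),0,1)[0]; k=max(cs,key=cv2.contourArea)
    return k.reshape(-1,2)+[x0,y0]
def circ(c,pts,z):
    w=np.array([onplane(c,p,z)[:2] for p in pts]); A=np.c_[2*w,np.ones(len(w))]
    s=np.linalg.lstsq(A,(w**2).sum(1),rcond=None)[0]; r=np.sqrt(s[2]+s[0]**2+s[1]**2)
    return s[:2],r,np.abs(np.linalg.norm(w-s[:2],axis=1)-r).max()
E
python3 - <<'E'
from h import *
import pickle
c=pickle.load(open("w1.pkl","rb"));T=pickle.load(open("top0.pkl","rb"))
k=dark(c,(205,140,290,215),55);print(cv2.fitEllipse(k),cv2.boundingRect(k))
for z in(36,18):print(z,circ(c,k,z))
kt=dark(T,(120,210,162,248),70);print(cv2.fitEllipse(kt))
for z in(36,18):print(circ(T,kt,z))
print(tri(c,cv2.fitEllipse(k)[0],T,cv2.fitEllipse(kt)[0]))
E
```

```text
((247.23899841308594, 180.22206115722656), (56.39328384399414, 58.8352165222168), 2.943006753921509) (219, 150, 57, 60)
36 (array([391.8847727 , 284.95860889]), np.float64(30.863804604043363), np.float64(1.9920806055580904))
18 (array([387.80750038, 285.46223689]), np.float64(32.47800473700555), np.float64(2.096267915565676))
((140.73040771484375, 228.6478271484375), (24.281326293945312, 27.606239318847656), 88.8619384765625)
(array([387.39355228, 279.86294297]), np.float64(31.801638671424172), np.float64(3.5509433895948668))
(array([387.77346961, 285.46042534]), np.float64(32.42408949495137), np.float64(3.620445708631877))
(array([387.91318323, 285.69214771,  16.38823134]), np.float64(0.6011814851705669))
```

```bash
python3 -m pendant '{"motion": [[[94,-10.5,-11.7,100,0,0,0.007],[94,-10.5,-11.7,100,0,0,0.007],[94,-10.5,-11.7,140,0,0,0.007],[94,-10.5,-11.7,165,0,0,0.007],[94,-10.5,-11.7,182,0,0,0.007],[94,-10.5,-11.7,182,0,0,0.007],[94,-10.5,-11.7,182,0,0,0.007]]]}' 30; python3 -m pendant '{"motion": [[[50,0,0,0,0,0,0],[50,0,0,0,0,0,0],[50,0,0,0,0,0,0],[50,0,0,0,0,0,0],[50,0,0,0,0,0,0],[50,0,0,0,0,0,0],[50,0,0,0,0,0,0],[50,0,0,0,0,0,0]]]}' 30
```

```text
clock: 2.9
position: [390.4, 280.6, 18.8]
eef_rot: [[1.0, -0.009, 0.0], [-0.009, -1.0, -0.0], [0.0, 0.0, -1.0]]
ft_force: [-0.3, 0.1, -0.0]
finger_gap: 0.998
finger_force: 0.0
clock: 3.7
position: [390.3, 282.0, 19.0]
eef_rot: [[1.0, -0.008, 0.001], [-0.008, -1.0, 0.001], [0.001, -0.001, -1.0]]
ft_force: [-0.9, 3.6, 5.7]
finger_gap: 0.658
finger_force: 30.0
```

```bash
python3 -m pendant '{"motion": [[[50,0,0,-30,0,0,0],[50,0,0,-70,0,0,0],[50,0,0,-110,0,0,0],[50,45,0,-130,0,0,0],[50,90,0,-130,0,0,0],[50,90,0,-130,0,0,0],[50,90,0,-130,0,0,0],[50,90,0,-130,0,0,0]]]}' 30
python3 - <<'E'
from h import *
import pickle
c=capture("wrist");cv2.imwrite("pics/w2.png",c["image"]);pickle.dump(c,open("w2.pkl","wb"))
E
```

```text
clock: 4.5
position: [478.0, 280.1, 146.5]
eef_rot: [[1.0, -0.007, -0.004], [-0.007, -1.0, -0.002], [-0.004, 0.002, -1.0]]
ft_force: [0.0, 0.3, -4.2]
finger_gap: 0.656
finger_force: 30.0
```

View pics/w2.png

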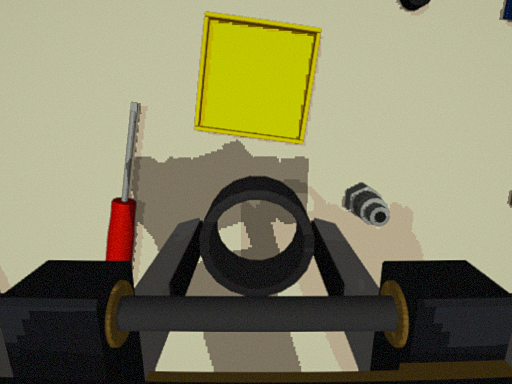

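The yellow tray's corners are at about (207,12), (321,29), (303,144) and (195,131). The sleeve is held between the fingers, with its bore centred near (257,235).

```bash
python3 - <<'E'
from h import *
import pickle
c=pickle.load(open("w2.pkl","rb"));T=pickle.load(open("top0.pkl","rb"))
o=get_obs();print(o["position"])
def yel(c,box):
    x0,y0,x1,y1=box;hsv=cv2.cvtColor(c["image"],cv2.COLOR_BGR2HSV)[y0:y1,x0:x1]
    m=cv2.morphologyEx(cv2.inRange(hsv,(20,150,50),(36,255,255)),cv2.MORPH_CLOSE,np.ones((5,5)))
    return max(cv2.findContours(m,0,1)[0],key=cv2.contourArea).reshape(-1,2)+[x0,y0]
q=yel(c,(170,0,350,170));t=yel(T,(110,120,185,190))
for cc,k in((c,q),(T,t)):
    w=np.array([onplane(cc,p,16)[:2] for p in k],np.float32);print(cv2.minAreaRect(w))
M=lambda k:np.array(cv2.boxPoints(cv2.minAreaRect(k.astype(np.float32))).mean(0))
print(tri(c,M(q),T,M(t)))
g=cv2.cvtColor(c["image"],cv2.COLOR_BGR2GRAY)[190:280,205:310]
n,l,s,ce=cv2.connectedComponentsWithStats((g>60).astype(np.uint8));i=l[45,52];print(s[i])
b=s[i];u=(205+b[0]+b[2]/2-.5,190+b[1]+b[3]/2-.5);print(onplane(c,u,o["position"][2]-1))
E
```

```text
[478.09049494 280.34156339 146.99711984]
((570.7072143554688, 281.440185546875), (101.57131958007812, 101.47992706298828), 81.95882415771484)
((568.382080078125, 279.1598815917969), (104.3188705444336, 102.88360595703125), 82.08688354492188)
(array([572.15180018, 282.65161606,   3.58535604]), np.float64(2.74805220213983))
[  12   10   80   60 3693]
[479.77274831 281.2747584  145.99711984]
```

```bash
python3 -m pendant '{"motion": [[[50,45,0,0,0,0,0],[50,91,0,20,0,0,0],[50,91,0,60,0,0,0],[50,91,0,95,0,0,0],[50,91,0,115,0,0,0],[50,91,0,121,0,0,0],[50,91,0,125.5,0,0,0],[50,91,0,125.5,0,0,0],[50,91,0,125.5,0,0,0]]]}' 30
python3 -m pendant '{"motion": [[[80,0,0,0,0,0,0],[80,0,0,0,0,0,0],[80,0,0,0,0,0,0],[80,0,0,0,0,0,0],[94,0,0,-30,0,0,0],[94,0,0,-75,0,0,0],[94,0,0,-120,0,0,0],[94,-40,0,-160,0,0,0],[94,-80,0,-180,0,0,0],[94,-80,0,-180,0,0,0],[94,-80,0,-180,0,0,0],[94,-80,0,-180,0,0,0]]]}'
python3 - <<'E'
from h import *
import pickle
c=capture("wrist");cv2.imwrite("pics/w3.png",c["image"]);pickle.dump(c,open("w3.pkl","wb"))
E
```

```text
clock: 5.45
position: [572.0, 280.7, 24.7]
eef_rot: [[1.0, -0.007, 0.003], [-0.007, -1.0, 0.001], [0.003, -0.001, -1.0]]
ft_force: [0.1, -1.1, -4.2]
finger_gap: 0.656
finger_force: 30.0
clock: 6.65
position: [491.1, 280.4, 202.1]
eef_rot: [[1.0, -0.008, -0.001], [-0.008, -1.0, -0.0], [-0.001, 0.0, -1.0]]
ft_force: [-0.6, -0.0, -0.9]
finger_gap: 1.0
finger_force: 0.0
```

View pics/w3.png

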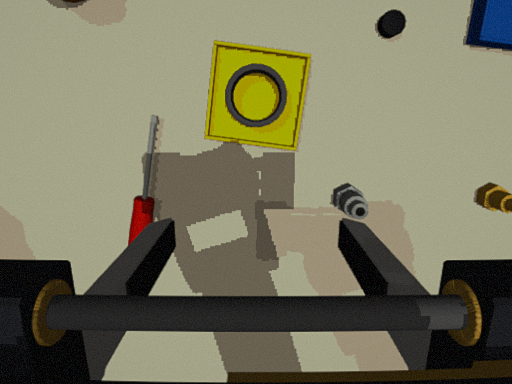

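The large sleeve stands in the tray, its rim centred at about (255,95), against the tray's centre at (258,96).

```bash
python3 -m pendant '{"motion": [[[94,-40,431,0,0,0,0],[94,-40,431,0,0,0,0],[94,-40,431,0,0,0,0],[94,-40,431,0,0,0,0],[94,-40,431,0,0,0,0],[94,-40,431,0,0,0,0],[94,-40,431,0,0,0,0],[94,-40,431,0,0,0,0],[94,-40,431,0,0,0,0],[94,-40,431,0,0,0,0],[94,-40,431,0,0,0,0],[94,-40,431,0,0,0,0]]]}'
python3 - <<'E'
from h import *
import pickle
o=get_obs();print(o["position"],o["eef_rot"].round(3).tolist())
c=capture("wrist");cv2.imwrite("pics/w4.png",c["image"]);pickle.dump(c,open("w4.pkl","wb"))
c=pickle.load(open("w3.pkl","rb"))
k=dark(c,(205,45,310,150),75);h=cv2.convexHull(k.astype(np.int32))[:,0];print(cv2.boundingRect(k))
for z in(40,22):print(circ(c,h,z))
E
```

```text
clock: 7.9
position: [447.8, -149.3, 202.2]
eef_rot: [[1.0, -0.006, -0.001], [-0.006, -1.0, 0.001], [-0.001, -0.001, -1.0]]
ft_force: [0.2, -0.0, 0.5]
finger_gap: 1.0
finger_force: 0.0
[ 447.76140125 -149.29619732  202.18888976] [[1.0, -0.006, -0.001], [-0.006, -1.0, 0.001], [-0.001, -0.001, -1.0]]
(225, 64, 62, 63)
(array([571.43357622, 282.13780234]), np.float64(30.261870852203117), np.float64(0.8344545771011873))
(array([571.9058874 , 282.18993889]), np.float64(31.854890584926675), np.float64(0.8783812270509124))
```

View pics/w4.png

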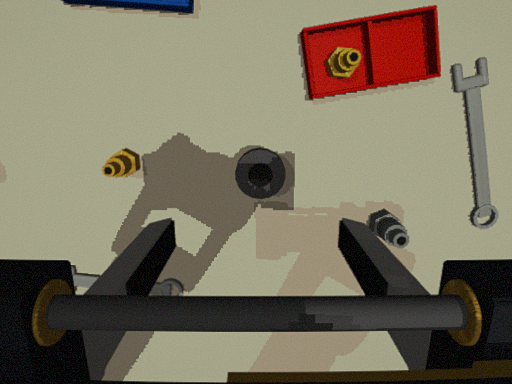

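The small sleeve stands at (260,173). The red tray spans about (302,8) to (440,98) with its right (-y) bay empty. The union is at (120,163), coupler b at (390,228).

```bash
python3 - <<'E'
from h import *
import pickle
c=pickle.load(open("w4.pkl","rb"));T=pickle.load(open("top0.pkl","rb"))
k=dark(c,(225,140,300,205),62);print(cv2.boundingRect(k),cv2.fitEllipse(k))
h=cv2.convexHull(k.astype(np.int32))[:,0]
for z in(62,54,46):print(z,circ(c,h,z))
# bottom (far) half of outline = top edge of collar
l=h[h[:,1]>172];print(circ(c,l,62))
kt=dark(T,(303,190,336,222),80);print(cv2.boundingRect(kt),circ(T,kt,54),tri(c,cv2.fitEllipse(k)[0],T,cv2.fitEllipse(kt)[0]))
E
```

```text
(235, 147, 51, 52) ((259.9279479980469, 173.02455139160156), (49.54199981689453, 50.19386291503906), 160.5287322998047)
62 (array([ 453.98003729, -151.35317934]), np.float64(25.092408623840658), np.float64(0.8276820194776136))
54 (array([ 452.34920501, -151.41677308]), np.float64(25.719644949240443), np.float64(0.8483716326652164))
46 (array([ 450.71837273, -151.48036683]), np.float64(26.346881274637205), np.float64(0.8690612458552742))
(array([ 453.62502084, -151.41448084]), np.float64(24.91060001160513), np.float64(0.22287401271378116))
(304, 196, 26, 23) (array([ 448.58465925, -146.62436447]), np.float64(28.017622710508974), np.float64(6.313741250386748)) (array([ 449.61457213, -150.65197837,   35.92832932]), np.float64(2.0426606403779637))
```

```bash
python3 -m pendant '{"motion": [[[94,5.8,1.9,45,0,0,0],[94,5.8,1.9,90,0,0,0],[94,5.8,1.9,130,0,0,0],[94,5.8,1.9,155,0,0,0],[94,5.8,1.9,161.5,0,0,0],[94,5.8,1.9,161.5,0,0,0],[40,5.8,1.9,161.5,0,0,0],[40,5.8,1.9,161.5,0,0,0],[40,5.8,1.9,161.5,0,0,0],[40,5.8,1.9,161.5,0,0,0],[40,5.8,1.9,161.5,0,0,0],[40,5.8,1.9,161.5,0,0,0],[40,5.8,1.9,161.5,0,0,0],[40,5.8,1.9,161.5,0,0,0],[40,5.8,1.9,140,0,0,0],[40,5.8,1.9,100,0,0,0],[40,5.8,1.9,50,0,0,0],[40,5.8,1.9,10,0,0,0],[40,5.8,1.9,10,0,0,0]]]}' 35
python3 - <<'E'
from h import *
import pickle
c=capture("wrist");cv2.imwrite("pics/w5.png",c["image"]);pickle.dump(c,open("w5.pkl","wb"))
E
```

```text
clock: 9.85
position: [456.6, -153.7, 199.0]
eef_rot: [[1.0, -0.007, 0.01], [-0.007, -1.0, -0.006], [0.01, 0.006, -1.0]]
ft_force: [0.2, 0.0, -2.2]
finger_gap: 0.524
finger_force: 35.0
```

View pics/w5.png

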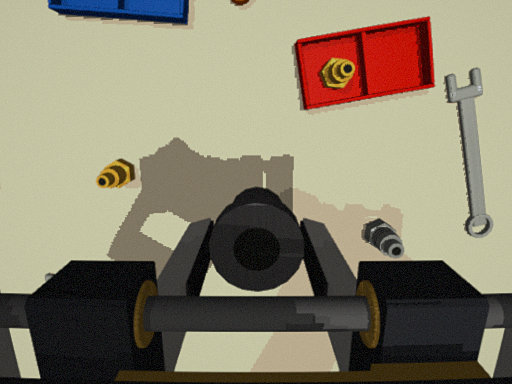

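The small sleeve is held by its collar, top circle centred at about (257,242). Its shank points straight away from the camera, without visible tilt.

```bash
python3 - <<'E'
from h import *
import pickle
o=get_obs();print(o["position"],o["eef_rot"].round(3).tolist())
c=pickle.load(open("w5.pkl","rb"))
g=cv2.cvtColor(c["image"],cv2.COLOR_BGR2GRAY);print(g[245,200:320:4],g[200:300:4,257])
# top collar circle: lower edge pts and bounding of dark
e=[]
for z in (219,223):
  print(onplane(c,(257,242),z),onplane(c,(210.5,242),z),onplane(c,(303,242),z),onplane(c,(257,290),z),onplane(c,(257,198),z))
X=o["position"];print(proj(c,[X+[0,0,20],X+[0,0,20]+[25,0,0],X+[0,0,20]-[25,0,0],X-[0,0,42]]))
E
```

```text
[ 454.8350911  -152.69182636  195.32885815] [[1.0, -0.007, 0.005], [-0.007, -1.0, -0.003], [0.005, 0.003, -1.0]]
[52 11 21 31 29 38 43 38 32 18  6 16 16 24 21 10 11 16 10 12 35 28 29 32
 34 38 22  7 32 67] [ 21  74  40  43  48  46  37  24  17  14   9  13   8  14  14  25   2  22
  35  25  36  31  30 199  79]
[ 459.22645963 -152.73242431  219.        ] [ 459.42305213 -128.7296843   219.        ] [ 458.98135907 -176.5163168   219.        ] [ 431.53338328 -152.55238172  219.        ] [ 482.74562066 -152.88583581  219.        ]
[ 460.89099113 -152.71451226  223.        ] [ 461.08268817 -129.30947917  223.        ] [ 460.65199397 -175.90614749  223.        ] [ 433.88751703 -152.53895302  223.        ] [ 483.82448714 -152.86410357  223.        ]
[[256.9275823  247.03754962]
 [256.60640029 201.62768046]
 [257.22592638 289.24656405]
 [256.31826578 211.87201511]]
```

```bash
python3 -m pendant '{"motion": [[[40,115,-434.5,0,0,0,0],[40,115,-434.5,0,0,0,0],[40,115,-434.5,0,0,0,0],[40,115,-434.5,0,0,0,0],[40,115,-434.5,0,0,0,0],[40,115,-434.5,0,0,0,0],[40,115,-434.5,0,0,0,0],[40,115,-434.5,0,0,0,0],[40,115,-434.5,0,0,0,0],[40,115,-434.5,0,0,0,0],[40,115,-434.5,30,0,0,0],[40,115,-434.5,60,0,0,0],[40,115,-434.5,75,0,0,0],[40,115,-434.5,75,0,0,0],[40,115,-434.5,75,0,0,0],[40,115,-434.5,75,0,0,0]]]}'
python3 - <<'E'
from h import *
import pickle
c=capture("wrist");cv2.imwrite("pics/w6.png",c["image"]);pickle.dump(c,open("w6.pkl","wb"))
P=[get_obs()["position"] for i in range(3)];print(P,get_obs()["eef_rot"].round(3).tolist())
c=capture("scene");x,y=proj(c,[[571,282,60]])[0].astype(int);print(x,y)
a=cv2.resize(c["image"][max(0,y-55):y+45,x-60:x+60],(480,400),interpolation=cv2.INTER_CUBIC)
w=cv2.imread("pics/w6.png")[0:300,100:400];cv2.imwrite("pics/v6.png",np.hstack([a,cv2.copyMakeBorder(w,0,100,0,0,0)]))
E
```

```text
clock: 11.5
position: [572.8, 281.8, 119.7]
eef_rot: [[1.0, -0.008, 0.003], [-0.008, -1.0, 0.001], [0.003, -0.001, -1.0]]
ft_force: [-0.1, 0.8, -1.5]
finger_gap: 0.524
finger_force: 35.0
[array([572.87634233, 281.87548483, 119.89343013]), array([572.87634233, 281.87548483, 119.89343013]), array([572.87634233, 281.87548483, 119.89343013])] [[1.0, -0.007, 0.003], [-0.007, -1.0, 0.001], [0.003, -0.001, -1.0]]
329 140
```

View pics/v6.png

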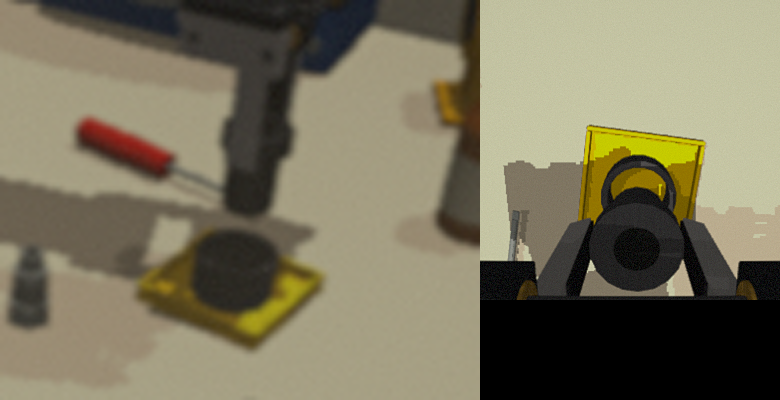

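Left: the sleeve hangs upright above the large sleeve in the scene view. Right: the wrist view shows the large bore directly behind the held sleeve, in line with it sideways (bore x≈640, held collar x≈636).

```bash
python3 -m pendant '{"motion": [[[40,-1,0,20,0,0,0],[40,-1,0,30,0,0,0],[40,-1,0,36,0,0,0],[40,-1,0,42,0,0,0],[40,-1,0,48,0,0,0],[40,-1,0,54,0,0,0],[40,-1,0,58,0,0,0],[40,-1,0,58,0,0,0]]]}'
python3 -m pendant '{"motion": [[[40,0,0,5,0,0,0],[40,0,0,10,0,0,0],[40,0,0,14,0,0,0],[40,0,0,14,0,0,0],[40,0,0,14,0,0,0]]]}'
```

```text
clock: 12.4
position: [570.2, 281.6, 59.2]
eef_rot: [[1.0, -0.007, -0.001], [-0.007, -1.0, -0.0], [-0.001, 0.0, -1.0]]
ft_force: [-0.4, 0.3, -2.0]
finger_gap: 0.523
finger_force: 35.0
clock: 12.9
position: [570.6, 281.7, 45.8]
eef_rot: [[1.0, -0.007, -0.0], [-0.007, -1.0, 0.0], [-0.0, -0.0, -1.0]]
ft_force: [0.2, -0.2, -1.4]
finger_gap: 0.526
finger_force: 35.0
```

```bash
python3 -m pendant '{"motion": [[[75,0,0,0,0,0,0],[75,0,0,0,0,0,0],[75,0,0,0,0,0,0],[75,0,0,0,0,0,0],[75,0,0,-20,0,0,0],[75,0,0,-60,0,0,0],[75,0,0,-110,0,0,0],[75,0,0,-155,0,0,0],[75,-114,283,-155,0,0,0],[75,-114,283,-155,0,0,0],[75,-114,283,-155,0,0,0],[75,-114,283,-155,0,0,0],[75,-114,283,-155,0,0,0],[75,-114,283,-155,0,0,0],[75,-114,283,-155,0,0,0],[75,-114,283,-155,0,0,0],[75,-114,283,-155,0,0,0],[75,-114,283,-155,0,0,0]]]}'
python3 - <<'E'
from h import *
import pickle
c=capture("wrist");pickle.dump(c,open("w7.pkl","wb"));w=c["image"]
print(get_obs()["position"])
c=capture("scene");pickle.dump(c,open("s7.pkl","wb"));x,y=proj(c,[[571,282,30]])[0].astype(int)
a=cv2.resize(c["image"][y-40:y+40,x-40:x+40],(288,288),interpolation=cv2.INTER_CUBIC)
cv2.imwrite("pics/v7.png",np.hstack([w[:288],a]))
E
```

```text
clock: 14.7
position: [455.1, 0.7, 201.0]
eef_rot: [[1.0, -0.005, 0.0], [-0.005, -1.0, 0.0], [0.0, -0.0, -1.0]]
ft_force: [-0.2, 0.3, -0.5]
finger_gap: 0.799
finger_force: 0.0
[454.98479368   0.6653566  200.91513711]
```

View pics/v7.png

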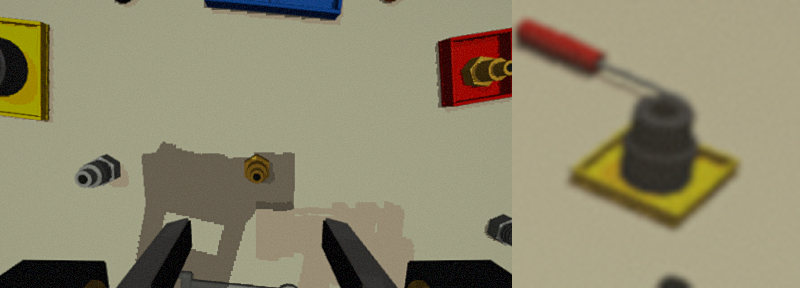

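The small sleeve sits down in the large one in the yellow tray, its collar a little above the large rim. In the wrist view the union's nose is at (257,177), coupler a's nose at (84,180).

```bash
python3 - <<'E'
from h import *
import pickle
L=lambda n:pickle.load(open(n+".pkl","rb"))
T=L("top0");S=L("scene0");w7=L("w7");w4=L("w4");w1=L("w1")
k=.64
print("un",tri(w7,(257,177),S,(381*k,285*k)),onplane(w7,(257,177),54))
print("ca",tri(w7,(83,181),w1,(362,121)),onplane(w1,(362,121),58),onplane(w7,(83,181),58))
print("cb",tri(w4,(401,240),S,(206*k,383*k)),onplane(w4,(401,240),58))
m=cv2.inRange(cv2.cvtColor(w4["image"],cv2.COLOR_BGR2HSV),(0,150,40),(8,255,255));m=cv2.morphologyEx(m[:110],cv2.MORPH_CLOSE,np.ones((5,5)))
q=max(cv2.findContours(m,0,1)[0],key=cv2.contourArea)[:,0]
r=cv2.minAreaRect(np.array([onplane(w4,p,24)[:2] for p in q],np.float32));print("red",r)
b=cv2.boxPoints(cv2.minAreaRect(q.astype(np.float32)));mt=cv2.inRange(cv2.cvtColor(T["image"],cv2.COLOR_BGR2HSV),(0,190,60),(6,255,255))
qt=max(cv2.findContours(cv2.morphologyEx(mt,cv2.MORPH_CLOSE,np.ones((7,7))),0,1)[0],key=cv2.contourArea)[:,0].astype(np.float32)
print("red tri",tri(w4,b.mean(0),T,cv2.boxPoints(cv2.minAreaRect(qt)).mean(0)))
# nose circle: bright pixels?
cv2.imwrite("pics/n7.png",cv2.resize(w7["image"][145:195,230:285],(660,600),interpolation=cv2.INTER_NEAREST))
E
```

```text
un (array([456.45625139,   1.9446418 ,  48.13271466]), np.float64(2.759340732021992)) [456.42706943   1.36917148  54.        ]
ca (array([455.43704559, 175.44146584,  59.91962886]), np.float64(1.661646812952726)) [456.16754297 175.04234837  58.        ] [454.18090717 176.35788708  58.        ]
cb (array([ 381.41182645, -299.56823948,   57.60035395]), np.float64(1.1440501474885625)) [ 381.00650676 -299.71402926   58.        ]
red ((570.904541015625, -265.2935485839844), (69.56885528564453, 138.79266357421875), 9.829402923583984)
red tri (array([ 576.61514406, -277.65137796,  -12.03281418]), np.float64(1.339829720218128))
```

View pics/n7.png

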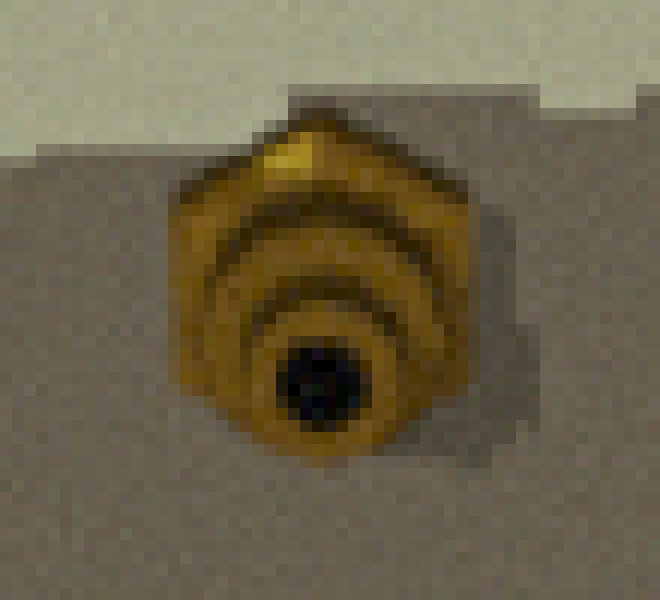

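```bash
python3 -m pendant '{"motion": [[[75,1.4,-0.7,45,0,0,0],[75,1.4,-0.7,90,0,0,0],[75,1.4,-0.7,130,0,0,0],[75,1.4,-0.7,165,0,0,0],[75,1.4,-0.7,179,0,0,0],[75,1.4,-0.7,179,0,0,0],[10,1.4,-0.7,179,0,0,0],[10,1.4,-0.7,179,0,0,0],[10,1.4,-0.7,179,0,0,0],[10,1.4,-0.7,179,0,0,0],[10,1.4,-0.7,179,0,0,0],[10,1.4,-0.7,179,0,0,0],[10,1.4,-0.7,179,0,0,0],[10,1.4,-0.7,179,0,0,0],[10,1.4,-0.7,179,0,0,0],[10,1.4,-0.7,150,0,0,0],[10,1.4,-0.7,105,0,0,0],[10,1.4,-0.7,60,0,0,0],[10,1.4,-0.7,60,0,0,0]]]}' 20
python3 -m pendant '{"motion": [[[10,51,299,0,0,0,0],[10,51,299,0,0,0,0],[10,51,299,0,0,0,0],[10,51,299,0,0,0,0],[10,51,299,0,0,0,0],[10,51,299,0,0,0,0],[10,51,299,0,0,0,0],[10,51,299,0,0,0,0],[10,51,299,0,0,0,0],[10,51,299,0,0,0,0]]]}'
python3 - <<'E'
from h import *
import pickle
c=capture("wrist");pickle.dump(c,open("w8.pkl","wb"));cv2.imwrite("pics/w8.png",c["image"])
print(get_obs()["position"])
E
```

```text
clock: 16.7
position: [460.4, -0.8, 147.4]
eef_rot: [[1.0, -0.007, 0.012], [-0.007, -1.0, -0.003], [0.012, 0.003, -1.0]]
ft_force: [1.1, -0.5, -1.3]
finger_gap: 0.227
finger_force: 20.0
clock: 17.7
position: [504.6, -297.4, 140.4]
eef_rot: [[1.0, -0.006, -0.001], [-0.006, -1.0, 0.001], [-0.001, -0.001, -1.0]]
ft_force: [-0.1, 0.6, -1.9]
finger_gap: 0.228
finger_force: 20.0
[ 504.78971646 -297.54699856  140.67696042]
```

View pics/w8.png

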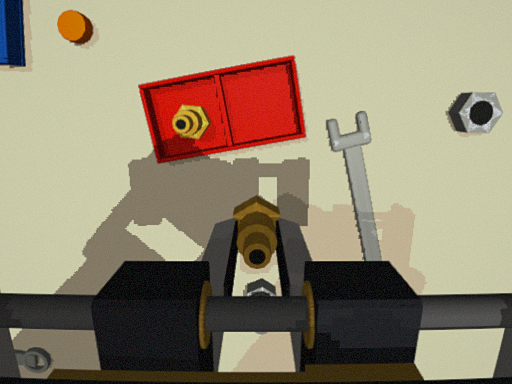

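The red tray's corners are at (139,86), (294,56), (305,136) and (159,162), the empty bay on the right. The union is held upright, nose at (258,256), and the stored union stands at (190,122).

```bash
python3 - <<'E'
from h import *
import pickle
L=lambda n:pickle.load(open(n+".pkl","rb"))
w4=L("w4");c=L("w8")
def corners(c,box):
    x0,y0,x1,y1=box
    m=cv2.inRange(cv2.cvtColor(c["image"],cv2.COLOR_BGR2HSV)[y0:y1,x0:x1],(0,150,40),(8,255,255));m=cv2.morphologyEx(m,cv2.MORPH_CLOSE,np.ones((5,5)))
    q=cv2.convexHull(max(cv2.findContours(m,0,1)[0],key=cv2.contourArea))
    Q=cv2.approxPolyN(q,4)[0]+np.array([x0,y0]); return Q[np.argsort(np.arctan2(*(Q-Q.mean(0)).T[::-1]))],q[:,0]+[x0,y0]
A,qa=corners(w4,(290,0,450,110));B,qb=corners(c,(120,40,320,180))
for a,b in zip(A,B):
    X,g=tri(w4,a,c,b);print(a,b,X.round(1),round(g,1))
C=np.array([onplane(c,b,24)[:2] for b in B]);print(C.round(1),C.mean(0))
r=cv2.minAreaRect(np.array([onplane(c,p,24)[:2] for p in qb],np.float32));print(r)
a=np.radians(r[2]);print("bay-",np.array(r[0])-33*np.array([-np.sin(a),np.cos(a)]))
print("nose",onplane(c,(258,256),140.6-22+54))
E
```

```text
[299  28] [137  84] [ 595.1 -191.9   17.8] 0.3
[436   4] [294  55] [ 617.3 -328.1   23.1] 0.8
[441  76] [306 137] [ 548.4 -340.    24. ] 0.2
[309  99] [157 163] [ 524.9 -204.2   17. ] 0.4
[[ 594.6 -194.2]
 [ 616.8 -328.1]
 [ 548.4 -340.1]
 [ 525.9 -206.4]] [ 571.411184   -267.17812965]
((571.367431640625, -267.231689453125), (69.40631103515625, 135.09674072265625), 9.889996528625488)
bay- [ 577.03541607 -299.74128731]
nose [ 505.39334153 -296.99923208  172.6       ]
```

```bash
python3 -m pendant '{"motion": [[[10,40,2,0,0,0,0],[10,72,2,0,0,0,0],[10,72,2,40,0,0,0],[10,72,2,80,0,0,0],[10,72,2,100,0,0,0],[10,72,2,110,0,0,0],[10,72,2,114.5,0,0,0],[10,72,2,114.5,0,0,0],[10,72,2,114.5,0,0,0]]]}'
python3 -m pendant '{"motion": [[[42,0,0,0,0,0,0],[42,0,0,0,0,0,0],[42,0,0,0,0,0,0],[42,0,0,0,0,0,0],[42,0,0,-20,0,0,0],[42,0,0,-60,0,0,0],[42,0,0,-110,0,0,0],[60,0,0,-150,0,0,0],[60,-50,0,-174,0,0,0],[60,-100,0,-174,0,0,0],[60,-150,0,-174,0,0,0],[60,-196,0,-174,0,0,0],[60,-196,0,-174,0,0,0],[60,-196,0,-174,0,0,0],[60,-196,0,-174,0,0,0]]]}'
python3 - <<'E'
from h import *
import pickle
c=capture("wrist");pickle.dump(c,open("w9.pkl","wb"));cv2.imwrite("pics/w9.png",c["image"])
print(get_obs()["position"])
E
```

```text
clock: 18.65
position: [578.0, -302.3, 28.3]
eef_rot: [[1.0, -0.007, 0.003], [-0.007, -1.0, -0.002], [0.003, 0.002, -1.0]]
ft_force: [0.8, -0.8, -1.1]
finger_gap: 0.23
finger_force: 20.0
clock: 20.15
position: [381.8, -300.7, 201.1]
eef_rot: [[1.0, -0.007, 0.001], [-0.007, -1.0, -0.001], [0.001, 0.001, -1.0]]
ft_force: [1.2, -0.5, -0.3]
finger_gap: 0.637
finger_force: 0.0
[ 381.99226574 -300.61820357  200.95375101]
```

View pics/w9.png

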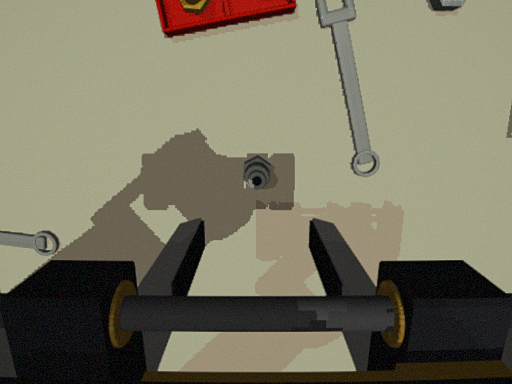

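Coupler b's nose is at (257,181), directly in front of the fingers, nothing in the fingers' way.

```bash
python3 - <<'E'
from h import *
import pickle
c=pickle.load(open("w9.pkl","rb"));w4=pickle.load(open("w4.pkl","rb"))
g=cv2.cvtColor(c["image"],cv2.COLOR_BGR2GRAY)[172:192,247:267];ys,xs=np.where(g<40);print(len(xs),xs.mean()+247,ys.mean()+172)
u=(xs.mean()+247,ys.mean()+172);print(onplane(c,u,58),tri(c,u,w4,(401,240)))
E
```

```text
72 256.6111111111111 180.13888888888889
[ 380.99304209 -299.7260084    58.        ] (array([ 380.98958208, -299.72744504,   57.96881549]), np.float64(0.007374298011764519))
```

```bash
python3 -m pendant '{"motion": [[[60,-0.8,-0.9,45,0,0,0],[60,-0.8,-0.9,90,0,0,0],[60,-0.8,-0.9,130,0,0,0],[60,-0.8,-0.9,163,0,0,0],[60,-0.8,-0.9,176.5,0,0,0],[60,-0.8,-0.9,176.5,0,0,0],[10,-0.8,-0.9,176.5,0,0,0],[10,-0.8,-0.9,176.5,0,0,0],[10,-0.8,-0.9,176.5,0,0,0],[10,-0.8,-0.9,176.5,0,0,0],[10,-0.8,-0.9,176.5,0,0,0],[10,-0.8,-0.9,176.5,0,0,0],[10,-0.8,-0.9,176.5,0,0,0],[10,-0.8,-0.9,176.5,0,0,0],[10,-0.8,-0.9,150,0,0,0],[10,-0.8,-0.9,105,0,0,0],[10,-0.8,-0.9,60,0,0,0],[10,-0.8,-0.9,60,0,0,0]]]}' 20
python3 -m pendant '{"motion": [[[10,202,-250,0,0,0,0],[10,202,-250,0,0,0,0],[10,202,-250,0,0,0,0],[10,202,-250,0,0,0,0],[10,202,-250,0,0,0,0],[10,202,-250,0,0,0,0],[10,202,-250,0,0,0,0],[10,202,-250,0,0,0,0],[10,202,-250,0,0,0,0],[10,202,-250,0,0,0,0]]]}'
python3 - <<'E'
from h import *
import pickle
c=capture("wrist");pickle.dump(c,open("w10.pkl","wb"));cv2.imwrite("pics/w10.png",c["image"])
print(get_obs()["position"])
T=pickle.load(open("top0.pkl","rb"))
m=cv2.inRange(cv2.cvtColor(c["image"],cv2.COLOR_BGR2HSV),(105,130,30),(128,255,255));m=cv2.morphologyEx(m,cv2.MORPH_CLOSE,np.ones((5,5)))
for q in cv2.findContours(m,0,1)[0]:
    if cv2.contourArea(q)<2000: continue
    Q=cv2.approxPolyN(cv2.convexHull(q),4)[0];r=cv2.minAreaRect(np.array([onplane(c,p[0],24)[:2] for p in q],np.float32));print(Q.tolist(),r)
E
```

```text
clock: 22.0
position: [382.7, -302.4, 146.6]
eef_rot: [[1.0, -0.007, 0.007], [-0.007, -1.0, -0.009], [0.007, 0.009, -1.0]]
ft_force: [-0.6, -0.8, 0.3]
finger_gap: 0.268
finger_force: 20.0
clock: 23.0
position: [582.7, -51.6, 139.5]
eef_rot: [[1.0, -0.008, -0.002], [-0.008, -1.0, 0.0], [-0.002, -0.0, -1.0]]
ft_force: [-0.4, 0.1, -1.4]
finger_gap: 0.271
finger_force: 20.0
[582.90443611 -51.77407893 139.84201569]
[[300, 68], [291, 150], [140, 137], [140, 54]] ((655.9258422851562, -17.5966796875), (134.6111297607422, 69.01428985595703), 84.4782943725586)
```

View pics/w10.png

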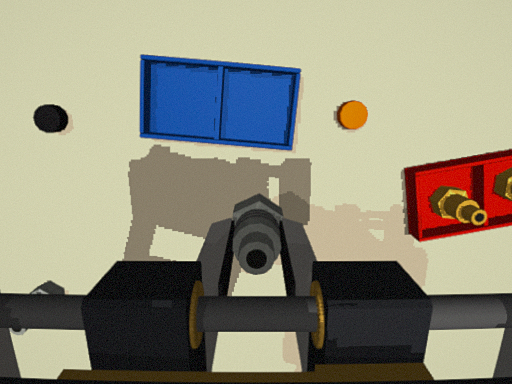

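The blue tray's corners are at (140,54), (300,68), (291,150) and (140,137), divider at x≈219. Coupler b is held upright; both unions stand in the red tray at right.

```bash
python3 -m pendant '{"motion": [[[10,40,-2,0,0,0,0],[10,70,-2,0,0,0,0],[10,70,-2,40,0,0,0],[10,70,-2,80,0,0,0],[10,70,-2,98,0,0,0],[10,70,-2,108,0,0,0],[10,70,-2,112,0,0,0],[10,70,-2,112,0,0,0],[10,70,-2,112,0,0,0]]]}'
python3 -m pendant '{"motion": [[[44,0,0,0,0,0,0],[44,0,0,0,0,0,0],[44,0,0,0,0,0,0],[44,0,0,0,0,0,0],[44,0,0,-20,0,0,0],[44,0,0,-60,0,0,0],[44,0,0,-110,0,0,0],[60,0,0,-150,0,0,0],[60,-199.5,-224.5,-172,0,0,0],[60,-199.5,-224.5,-172,0,0,0],[60,-199.5,-224.5,-172,0,0,0],[60,-199.5,-224.5,-172,0,0,0],[60,-199.5,-224.5,-172,0,0,0],[60,-199.5,-224.5,-172,0,0,0],[60,-199.5,-224.5,-172,0,0,0],[60,-199.5,-224.5,-172,0,0,0],[60,-199.5,-224.5,-172,0,0,0],[60,-199.5,-224.5,-172,0,0,0]]]}'
python3 - <<'E'
from h import *
import pickle
c=capture("wrist");pickle.dump(c,open("w11.pkl","wb"))
print(get_obs()["position"])
x0,y0=(proj(c,[[455.5,175.5,58]])[0]-10).astype(int)
g=cv2.cvtColor(c["image"],cv2.COLOR_BGR2GRAY)[y0:y0+20,x0:x0+20]
n,l,s,ce=cv2.connectedComponentsWithStats((g<45).astype(np.uint8));print(s,ce+[x0,y0])
i=1+np.argmax(s[1:,4]);print(onplane(c,ce[i]+[x0,y0],58),tri(c,ce[i]+[x0,y0],pickle.load(open("w1.pkl","rb")),(362,121)))
E
```

```text
clock: 23.95
position: [655.4, -49.7, 30.5]
eef_rot: [[1.0, -0.007, 0.004], [-0.007, -1.0, -0.001], [0.004, 0.001, -1.0]]
ft_force: [-0.6, 0.2, 0.1]
finger_gap: 0.272
finger_force: 20.0
clock: 25.75
position: [456.8, 175.7, 200.3]
eef_rot: [[1.0, -0.009, -0.0], [-0.009, -1.0, -0.0], [-0.0, 0.0, -1.0]]
ft_force: [0.5, 0.2, -1.1]
finger_gap: 0.642
finger_force: 0.0
[456.75285123 175.68419399 200.28514539]
[[  0   0  20  20 311]
 [  6   0  12   4  14]
 [  4   3   1   1   1]
 [  6   5  10  10  73]
 [ 18   5   1   1   1]] [[256.21543408 179.8585209 ]
 [258.64285714 170.78571429]
 [251.         173.        ]
 [257.26027397 179.79452055]
 [265.         175.        ]]
[456.34610408 176.10798636  58.        ] (array([456.55485263, 175.94241694,  60.29298641]), np.float64(0.6761315303449685))
```

```bash
python3 -m pendant '{"motion": [[[60,-0.4,-0.3,45,0,0,0],[60,-0.4,-0.3,90,0,0,0],[60,-0.4,-0.3,130,0,0,0],[60,-0.4,-0.3,163,0,0,0],[60,-0.4,-0.3,176.5,0,0,0],[60,-0.4,-0.3,176.5,0,0,0],[10,-0.4,-0.3,176.5,0,0,0],[10,-0.4,-0.3,176.5,0,0,0],[10,-0.4,-0.3,176.5,0,0,0],[10,-0.4,-0.3,176.5,0,0,0],[10,-0.4,-0.3,176.5,0,0,0],[10,-0.4,-0.3,176.5,0,0,0],[10,-0.4,-0.3,176.5,0,0,0],[10,-0.4,-0.3,176.5,0,0,0],[10,-0.4,-0.3,150,0,0,0],[10,-0.4,-0.3,105,0,0,0],[10,-0.4,-0.3,60,0,0,0],[10,-0.4,-0.3,60,0,0,0]]]}' 20
python3 -m pendant '{"motion": [[[10,140,159,0,0,0,0],[10,140,159,0,0,0,0],[10,140,159,0,0,0,0],[10,140,159,0,0,0,0],[10,140,159,0,0,0,0],[10,140,159,0,0,0,0],[10,140,159,0,0,0,0],[10,140,159,0,0,0,0],[10,140,159,0,0,0,0],[10,140,159,0,0,0,0]]]}'
python3 - <<'E'
from h import *
import pickle
c=capture("wrist");pickle.dump(c,open("w12.pkl","wb"));cv2.imwrite("pics/w12.png",c["image"])
print(get_obs()["position"])
m=cv2.inRange(cv2.cvtColor(c["image"],cv2.COLOR_BGR2HSV),(105,130,30),(128,255,255));m=cv2.morphologyEx(m,cv2.MORPH_CLOSE,np.ones((5,5)))
for q in cv2.findContours(m,0,1)[0]:
    if cv2.contourArea(q)<2000: continue
    r=cv2.minAreaRect(np.array([onplane(c,p[0],24)[:2] for p in q],np.float32));print(r)
E
```

```text
clock: 27.6
position: [459.8, 177.8, 146.8]
eef_rot: [[1.0, -0.007, 0.012], [-0.007, -1.0, 0.002], [0.012, -0.002, -1.0]]
ft_force: [0.4, -0.3, -1.4]
finger_gap: 0.273
finger_force: 20.0
clock: 28.6
position: [594.0, 17.9, 140.6]
eef_rot: [[1.0, -0.006, 0.0], [-0.006, -1.0, 0.0], [0.0, -0.0, -1.0]]
ft_force: [0.1, 0.5, -0.7]
finger_gap: 0.27
finger_force: 20.0
[594.14298573  17.70646193 140.63870667]
((655.9581909179688, -17.403244018554688), (135.1290740966797, 68.98157501220703), 84.38705444335938)
```

View pics/w12.png

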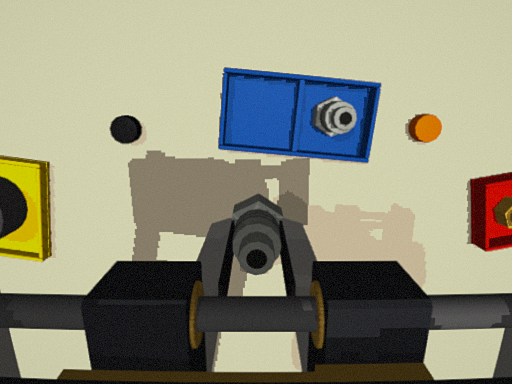

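Coupler b stands in the right (-y) bay, nose at (346,118). Coupler a is held upright, and the +y bay at about (259,112) is empty.

```bash
python3 -m pendant '{"motion": [[[10,40,2,0,0,0,0],[10,65,2,0,0,0,0],[10,65,2,40,0,0,0],[10,65,2,80,0,0,0],[10,65,2,98,0,0,0],[10,65,2,108,0,0,0],[10,65,2,112,0,0,0],[10,65,2,112,0,0,0],[10,65,2,112,0,0,0]]]}'
python3 -m pendant '{"motion": [[[44,0,0,0,0,0,0],[44,0,0,0,0,0,0],[44,0,0,0,0,0,0],[44,0,0,0,0,0,0],[44,0,0,-20,0,0,0],[44,0,0,-60,0,0,0],[44,0,0,-110,0,0,0],[60,-40,0,-150,0,0,0],[60,-80,20,-190,0,0,0],[60,-120,50,-220,0,0,0],[60,-140,80,-250,0,0,0],[60,-140,80,-270,0,0,0],[60,-140,80,-270,0,0,0],[60,-140,80,-270,0,0,0]]]}'
python3 - <<'E'
from h import *
import pickle
c=capture("wrist");pickle.dump(c,open("w13.pkl","wb"))
print(get_obs()["position"])
P={"ca":(659.1,15.2,62),"cb":(652.7,-50.4,62),"un":(577,-299.7,58),"st":(562,-236,58),"sm":(571.5,282,66)}
S=capture("scene");T=capture("top");pickle.dump((S,T),open("fin.pkl","wb"))
for n,X in P.items():
    for cn,cc in(("w",c),("S",S),("T",T)):
        u=proj(cc,[X])[0].round().astype(int);r=12 if cn=="w" else 6
        if not(r<u[0]<512-r and r<u[1]<384-r): continue
        g=cv2.cvtColor(cc["image"],cv2.COLOR_BGR2GRAY)[u[1]-r:u[1]+r,u[0]-r:u[0]+r]
        print(n,cn,u,g[r,:].tolist(),g[:,r].tolist())
        s,l,st,ce=cv2.connectedComponentsWithStats((g<45).astype(np.uint8))
        for i in range(1,s):
            if 4<st[i,4]<120 : print("   dark",st[i,4],onplane(cc,ce[i]+u-r,X[2]).round(1))
E
```

```text
clock: 29.55
position: [661.0, 14.3, 30.5]
eef_rot: [[1.0, -0.007, 0.004], [-0.007, -1.0, -0.001], [0.004, 0.001, -1.0]]
ft_force: [-0.1, 0.7, -1.2]
finger_gap: 0.27
finger_force: 20.0
clock: 30.95
position: [519.1, -64.7, 299.0]
eef_rot: [[1.0, -0.008, 0.002], [-0.008, -1.0, -0.0], [0.002, 0.0, -1.0]]
ft_force: [-0.7, 0.2, -0.8]
finger_gap: 0.638
finger_force: 0.0
[518.685593   -64.23891971 297.57648308]
ca w [189  46] [52, 61, 55, 78, 124, 143, 139, 100, 49, 8, 21, 23, 23, 17, 25, 100, 139, 143, 110, 46, 63, 108, 126, 122] [63, 73, 137, 135, 141, 140, 94, 30, 16, 15, 27, 19, 23, 20, 46, 101, 144, 140, 106, 38, 51, 82, 119, 108]
   dark 43 [661.7  15.7  62. ]
   dark 10 [654.1   9.9  62. ]
   dark 12 [648.4   3.6  62. ]
ca S [320 204] [92, 106, 113, 114, 101, 78, 62, 68, 91, 119, 144, 157] [161, 163, 163, 158, 139, 99, 62, 65, 85, 84, 71, 61]
ca T [251 121] [85, 81, 84, 84, 85, 84, 82, 84, 81, 84, 84, 82] [80, 81, 86, 84, 83, 85, 82, 84, 87, 82, 85, 85]
cb w [244  51] [67, 119, 147, 91, 112, 141, 151, 108, 32, 17, 17, 25, 25, 23, 78, 127, 146, 142, 68, 125, 134, 128, 92, 117] [75, 1
[... 1150 characters left out ...]
 107, 85, 128, 117, 92, 31, 11, 26, 59, 105, 140, 122, 97, 78, 66, 50, 57, 71]
   dark 6 [ 571.9 -221.9   58. ]
   dark 21 [ 563.  -228.7   58. ]
   dark 21 [ 562.5 -237.9   58. ]
   dark 5 [ 557.3 -221.    58. ]
st S [221 261] [58, 51, 63, 82, 82, 72, 75, 89, 90, 76, 59, 53] [162, 152, 121, 82, 69, 81, 75, 62, 66, 89, 97, 82]
st T [353 162] [86, 85, 81, 85, 83, 81, 86, 83, 84, 85, 76, 63] [84, 85, 84, 86, 85, 86, 86, 84, 78, 86, 83, 82]
sm S [330 139] [65, 58, 45, 44, 46, 45, 44, 46, 52, 58, 65, 70] [148, 118, 85, 66, 54, 49, 44, 46, 54, 64, 64, 55]
sm T [141 152] [56, 55, 18, 23, 20, 22, 26, 15, 24, 21, 28, 50] [57, 58, 59, 29, 27, 26, 26, 22, 18, 22, 23, 26]
   dark 74 [569.2 282.3  66. ]
```

```bash
python3 - <<'E'
from h import *
import pickle
S=pickle.load(open("s7.pkl","rb"));_,T=pickle.load(open("fin.pkl","rb"))
x,y=proj(S,[[571,282,30]])[0].astype(int);u=np.array([x-40+156/3.6,y-40+107/3.6])
g=cv2.cvtColor(T["image"],cv2.COLOR_BGR2GRAY)[146:158,135:147];s,l,st,ce=cv2.connectedComponentsWithStats((g<45).astype(np.uint8));i=1+np.argmax(st[1:,4])
print(u,ce[i]+[135,146],tri(S,u,T,ce[i]+[135,146]))
print(finish_job())
E
```

```text
[330.33333333 138.72222222] [141.06756757 153.31081081] (array([571.0378258 , 283.54415638,  65.79275198]), np.float64(4.11132815268772))
the job is handed in; nothing more can be done
None
```

The job is handed in at about 31 s of the 125 s allowed: both couplers are in the blue tray, one per bay, the loose union is in the red tray's empty bay with the stored union still standing in its own, and the small sleeve stands inside the large one in the yellow tray (its top measured at 65.8 mm, against 66 mm if its foot is on the floor). The judge's verdict was not returned.

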